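Load and lock the clamshell test jig

ROBOT

A 6-joint arm with a two-finger parallel gripper is mounted at the origin on the work surface. World frame = base frame: x ahead of the robot, y to its left, z up, the work surface at z = 0. Lengths are in mm, angles in rad, forces in N, time in s.
With the tool pointing down it reaches from about 400 to 825 mm from the base axis. Payload 7 kg.
Tool frame: the origin (TCP) lies at the very end of the fingers, on their centre line; the grasp point (between the pads) lies 19 mm behind it; z points along the fingers, y is the line along which they close (so a half turn about z gives the same grasp; the last joint's range is limited). The gripper opens to 88 mm and grips with 3 to 60 N. Pads are 19 mm wide; open, the fingers measure 130 mm over their backs; the gripper's body (78 mm by 193 mm) begins 47 mm behind the grasp point.
Start: joints at [1.583, 0.359, 0.012, 0, -1.224, -0.288], TCP at [183.823, 649.465, 226.561] pointing down, gripper open.
Joint ranges: [-3.07, 3.07], [-1.43, 2.12], [-1.02, 1.25], [-3.03, 1.67], [-3.05, -0], [-3.03, 3.03]. Speed limits (rad/s): [2.39, 2.39, 3.01, 3.14, 3.14, 3.14].

INTERFACE

Orientations are given as a rotation vector (axis times angle).
In Python, from plant import * gives the robot as it stands. The module is installed in compiled form; this text tells all that it offers.
- The arm moves only by the tool shift_gripper, called after "Emit:" by a JSON object that holds its "op" and its "data", one argument or row to a line. Schema: {"type":"object","properties":{"deltas":{"type":"string"},"squeeze":{"type":"number"},"only":{"type":"string"},"quiet":{"type":"boolean"},"lines":{"type":"string"}},"required":["deltas"],"additionalProperties":false}. deltas is a string of 1 to 8 rows, parted by semicolons, with the numbers parted by spaces; each row has 7 numbers: a rotation vector rx, ry, rz in units of 0.2 rad, then dx, dy, dz in shares of the most that a row can go, 1 being 62.5 mm, then the finger opening in mm; each row shifts and turns the commanded pose from where the row before left it, along the tool's axes as they then stand; what a row does not reach is not made up. A row lasts 1/8 s, in which the tool goes at most 62.5 mm and 0.188 rad, less where a joint would pass 70% of its speed; a pose out of reach is approached as far as the arm can. The fingers move at their own pace and stop on an object; squeeze is the grip in N (left out, the last holds). Time passes only in rows, so rows that do not move let the fingers close. The tool returns the time, the measured TCP pose, the force, the opening and the grip force at its end. only (a regular expression) keeps the lines of the reply that match it, lines (a string "A,B") keeps lines A to B, and quiet returns only ok. Input that does not fit is refused with a message, and nothing moves.
- read_state(): the state, without advancing time (a new reading comes with each control period).
- get_image(name): name is "side" or "top" or "wrist"; returns the picture (400x640x3 uint8, red, green, blue); there is no depth.
- camera_params(name): a dict with "mtx" (3x3 intrinsics, pixels), "origin" and "attitude" of the camera in the world; the wrist camera has in their place "hand_eye" (4x4, takes a point from camera to tool coordinates, whose origin is the TCP and whose axes are the flange's). Camera axes: x right, y up, looking along -z (the intrinsics and any distortion apply to the point x, -y, -z); pixel columns grow to the right and rows downward; lengths in mm; the calibration is good to about 2 mm. A picture is of the moment at which its call begins: read the wrist's pose just before it. camera_params takes no time and is no camera call.
- close_job(): hands the job in; it is judged then, once.
The state is a dict: "time": time; "joint_positions": joint angles; "dq": joint speeds; "effort": joint torques, N m; "ee_pos": TCP position; "eef_rot": TCP orientation; "ft_force": force on the tool from outside, world axes, zero at the start; "torque": the same for the moment, N m; "width": finger opening in mm; "grip_force": force on a finger pad.
Only numpy, scipy, OpenCV 4.12 (cv2) and the standard library are available. Lean on these libraries where they do the work, as an engineer would, in place of code of your own. Each camera call takes 0.05 s, during which the arm holds its last target. There are 200 camera calls.

TASK

Seat the rectangular steel bearing block fully down in the matching pocket of the open clamshell jig and let go of it, close the hinged red lid over it, then take the yellow-handled lock pin from its black rest and push it down through the lid's hole into the hole of the jig below. Bumpers spring the lid a little ajar, so finish while still holding: keep pushing the pin down, its collar pressing the lid fully shut onto the jig, and do not let go. Leave the other things where they are.

Things in the scene. Friction and masses are not known exactly. Their poses are not given: they have to be found in the camera images.
- jig: aluminium jig base, fixed, 175 long (its x, -90 to +85) x 100 wide (y) x 30 high. Origin on the table below the pocket's centre; +x points from the lock-hole end to the hinge end. Pocket 47 x 31 (long side along x, 2 mm chamfer), sunk 16 from the top face, floor at height 14. Two rubber spring bumpers, 6 proud, at x = -60, y = +-36
- pocket (a point): centre of the pocket's floor, in the jig's axes, 14 above the table
- jig_hole (a point): centre of the mouth of the lock hole in the jig's top face (height 30); vertical through hole 13 in diameter, 60 from the pocket's centre towards jig -x
- lid_hinge (a point): middle of the lid's hinge axis, at height 30, 70 from the pocket's centre towards jig +x; the axis runs along jig y
- lid (a joint): angle of the red lid about the hinge: 0 fully shut (level, flat on the jig's top), pi/2 upright, grows as it opens away from the pocket; starts at 1.65 to 1.95, stop 2.15. A stiff friction hinge: it stays where left; 1 to 5 N at its front end moves it. The bumpers push back over the last 0.045 rad; let go, it rests ajar at 0.03 to 0.04; about 8 N down at the lock hole shuts it fully
- lid_hole (a point): centre of the mouth of the lock hole in the lid's outer (upper) face; through hole 13 in diameter, lid 14 thick, 130 from the hinge axis. Its z axis is normal to the lid's outer face, pointing outwards (up when the lid is shut), its x axis points to the hinge. Shut, it lies straight above jig_hole, at height 44
- lid_edge (a point): middle of the front edge of the lid's outer face, 155 from the hinge; a finger lip 50 wide, 8 thick stands out 14 further. The lid is 100 wide, red, with a clear window over the block (2 mm over a seated block)
- block: the rectangular steel bearing block, 44 (its x) x 28 (y) x 24 high, 150 to 230 g, standing loose on the black mat; origin at the centre of its underside, z up. In the pocket either way round; seated it stands 8 above the jig's top
- pin: lock pin, 75 long, 70 g, standing upright in its rest. Origin at the tip of the shank (bottom), z up along the pin. Shank 10 in diameter, 40 long, tapered over the last 4; collar 26 in diameter from 40 to 45; yellow grip 16 in diameter from 45 to 75 above the tip
- pin_collar (a point): centre of the underside of the pin's collar, 40 above the tip; it lies on the lid's outer face (height 44) when the pin is fully in
- pin_rest: black fixed block 60 x 60 x 45 high with a vertical through hole 13 in diameter in the middle; origin at the centre of its underside. The pin stands in it, collar on its top, tip 5 above the table
- bushing: round brass bushing, 36 in diameter, 24 high, to be left; origin at the centre of its underside
- hexblock: green hexagonal spacer, 38 across flats, 20 high, to be left; origin at the centre of its underside
- caliper: caliper 200 long lying beyond the work area, to be left; origin at its middle, underside
- screwdriver: screwdriver lying near the robot, to be left; origin on its underside
- bottle: white bottle with blue cap, 52 in diameter, 110 high, to be left; origin at the centre of its underside
- tray: empty blue tray 130 x 180 x 30, to be left; origin at the centre of its underside
- weight: brass test weight, 40 in diameter, 50 high, to be left; origin at the centre of its underside
Mind the look-alikes: they are no part of the job. Leave any pink or turquoise look-alike of the jig alone.

How it is judged:
By the outcome, as a careful person would: the job done as asked, in the order asked, and still so for the second after the job is handed in, while the arm keeps its last pose, push and grip.
It also fails if it takes over 72 s, if anything falls off the work surface, if the arm or the gripper's body presses on something with over 40 N, if the wrist force passes 120 N, or if a joint passes its speed limit or range.

## Working session

There is one attempt and no reset: what is moved stays moved. The work goes in short steps, Python scripts to look and compute and a tool call to move; the robot and the scene stay as the last step left them, time stands still between calls to the robot, and variables do not carry over. Pictures are saved under pics/ and viewed, at most 10 in all, crops included, and the job is handed in when it is done.

```bash
mkdir -p pics; python3 - <<'E'
from plant import *
import cv2,numpy as np
s=read_state();print(s)
for n in("top","side","wrist"):
    p=camera_params(n);print(n,p)
a=get_image("top");b=get_image("side");c=get_image("wrist")
for n,i in zip("tsw",(a,b,c)):cv2.imwrite(f"pics/{n}0.png",i[...,::-1])
E
```

```text
{'time': 0.0, 'joint_positions': array([ 1.58309617e+00,  3.59390981e-01,  1.10699892e-02, -3.57003341e-04,
       -1.22408945e+00, -2.88096314e-01]), 'dq': array([-0.00048714, -0.00029488,  0.00118592,  0.00131941, -0.00126889,
       -0.00071928]), 'effort': array([ 2.00795825e-03, -5.82716060e+01,  2.93054152e+01,  6.99746087e+00,
        6.78650526e-03, -1.59403389e-04]), 'ee_pos': array([183.70431221, 649.01973029, 225.6236426 ]), 'eef_rot': array([ 3.11011303e+00, -4.31811155e-01, -1.41858942e-04]), 'ft_force': array([0.48947103, 0.15423272, 0.27957101]), 'torque': array([0.00052996, 0.06568997, 0.00131056]), 'grip_force': 0.0, 'width': 87.39707573337921}
top {'mtx': array([[403.92512965,   0.        , 320.28959938],
       [  0.        , 403.92512965, 195.52053313],
       [  0.        ,   0.        ,   1.        ]]), 'origin': array([ 342.61759592,   67.25168287, 1483.07892266]), 'attitude': array([ 0.06395177, -0.07247626, -1.59862675])}
side {'mtx': array([[404.10646161,   0.        , 324.72310507],
       [  0.        , 404.10646161, 201.05145457],
       [  0.        ,   0.        ,   1.        ]]), 'origin': array([ 320.06744212, -871.29534388,  711.86868157]), 'attitude': array([ 0.96087333, -0.0787628 , -0.11939012])}
wrist {'mtx': array([[295.65771899,   0.        , 320.73820094],
       [  0.        , 295.65771899, 194.97038553],
       [  0.        ,   0.        ,   1.        ]]), 'hand_eye': array([[-1.06473715e-03,  9.64604714e-01,  2.63697957e-01,
         7.12972909e+01],
       [ 9.99999229e-01,  1.19542293e-03, -3.35134429e-04,
         1.07614263e+00],
       [-6.38502835e-04,  2.63697397e-01, -9.64605243e-01,
        -1.57190575e+02],
       [ 0.00000000e+00,  0.00000000e+00,  0.00000000e+00,
         1.00000000e+00]])}
```

View pics/t0.png

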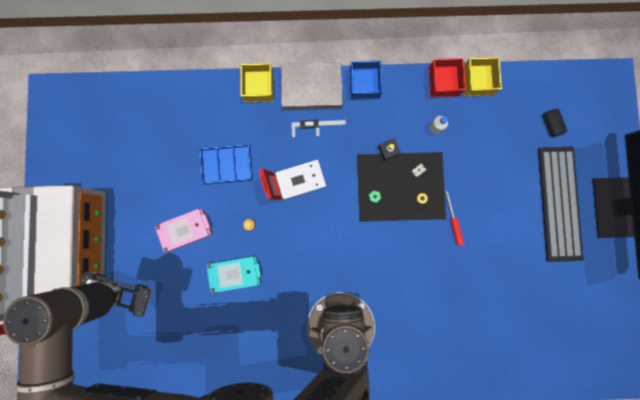

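View pics/s0.png

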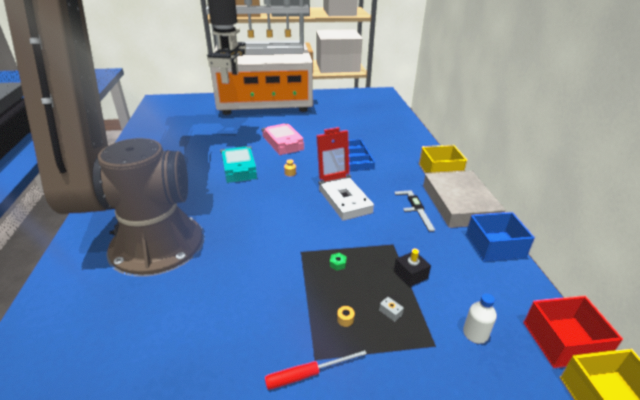

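The top view shows the real jig (aluminium, red lid upright) at about (297,180), with pink (183,230) and turquoise (234,274) look-alikes. On the mat are the steel rectangular block (419,170), the brass bushing (422,198) and the green hex (375,197). The pin in its black rest is at (389,148). The rectangular grey piece at (419,170) fits the block's description, and the red-lidded one is the jig. I'll confirm both in a crop.

```bash
cat > h.py <<'E'
from plant import *
import cv2,numpy as np
from scipy.spatial.transform import Rotation as R
def cam(n,s=None):
    p=camera_params(n);K=p["mtx"]
    if n!="wrist": return K,R.from_rotvec(p["attitude"]).as_matrix(),np.array(p["origin"])
    s=s or read_state();T=R.from_rotvec(s["eef_rot"]).as_matrix();H=p["hand_eye"]
    return K,T@H[:3,:3],s["ee_pos"]+T@H[:3,3]
def ray(c,uv):
    K,A,o=c;d=np.linalg.inv(K)@[uv[0],uv[1],1];d=A@(d*[1,-1,-1]);return o,d
def onz(c,uv,z):
    o,d=ray(c,uv);return o+d*(z-o[2])/d[2]
def proj(c,P):
    K,A,o=c;q=(A.T@(np.asarray(P,float)-o))*[1,-1,-1];q=K@q;return q[:2]/q[2]
def tool(dP,s=None): # world delta -> tool axes
    s=s or read_state();return R.from_rotvec(s["eef_rot"]).as_matrix().T@np.asarray(dP,float)
E
python3 - <<'E'
from h import *
a=cv2.imread("pics/t0.png");b=cv2.imread("pics/s0.png")
x=cv2.resize(a[135:215,255:455],None,fx=4,fy=4,interpolation=2)
y=cv2.resize(b[120:340,300:450],None,fx=1.27,fy=1.27)
cv2.imwrite("pics/c1.png",x)
c=cam("top")
for n,uv,z in(("block",(419,170),24),("pintop",(389,147),80),("jig",(305,179),30),("hex",(375,197),20),("bush",(422,198),24),("tray",(226,164),0),("bottle",(440,122),100)):print(n,onz(c,uv,z).round())
s=read_state();print(R.from_rotvec(s["eef_rot"]).as_matrix().round(2))
E
```

```text
block [ 552. -305.   24.]
pintop [ 629. -189.   80.]
jig [530. 111.  30.]
hex [ 458. -141.   20.]
bush [ 449. -311.   24.]
tray [598. 403.   0.]
bottle [ 708. -368.  100.]
[[ 0.96 -0.27 -0.  ]
 [-0.27 -0.96 -0.  ]
 [ 0.    0.   -1.  ]]
```

View pics/c1.png

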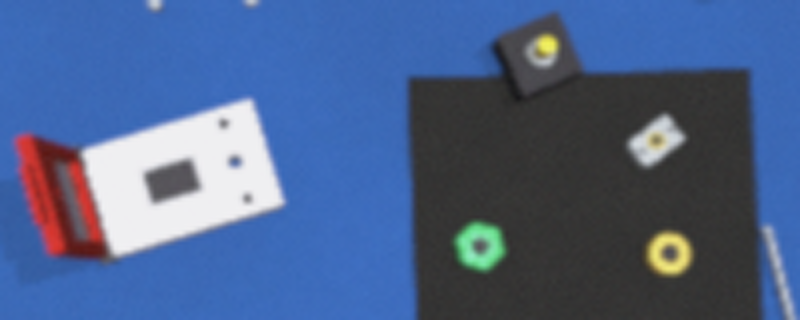

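Confirmed in the crop: the steel block is at crop (657,140), i.e. the grey rectangle between the bushing and the rest. The jig pocket is at (172,180), its lock hole at (235,160) and the pin at (545,47). Next I'll move over the jig to measure it with the wrist camera.

The manual's scale: shifts go in shares of 62.5 mm and turns go in units of 0.2 rad. Converting my numbers, 45 mm is 0.72, 37 mm is 0.592.

Emit:
{"op": "shift_gripper", "data": {
  "deltas": "0 0 0 0.592 0.72 -0.064 88;0 0 0 0.592 0.72 -0.064 88;0 0 0 0.592 0.72 -0.064 88;0 0 0 0.592 0.72 -0.064 88;0 0 0 0.592 0.72 -0.064 88;0 0 0 0.592 0.72 -0.064 88;0 0 0 0.592 0.72 -0.064 88;0 0 0 0.592 0.72 -0.064 88",
  "squeeze": 30
}}

```text
time: 1.15
ee_pos: [370.8, 220.6, 258.8]
eef_rot: [-3.111, 0.431, -0.0]
ft_force: [-0.1, 0.1, -0.6]
width: 87.4
grip_force: 0.0
```

Emit:
{"op": "shift_gripper", "data": {
  "deltas": "0 0 0 0.592 0.72 -0.064 88;0 0 0 0.592 0.72 -0.064 88;0 0 0 0.592 0.72 -0.064 88;0 0 0 0 0 0 88"
}}

```text
time: 1.65
ee_pos: [441.4, 58.9, 270.6]
eef_rot: [3.11, -0.441, -0.0]
ft_force: [0.1, 0.0, -0.2]
width: 87.8
grip_force: 0.0
```

```bash
python3 - <<'E'
from h import *
s=read_state();print(s["ee_pos"],s["ft_force"])
i=get_image("wrist");np.save("w1.npy",np.r_[s["ee_pos"],s["eef_rot"]])
cv2.imwrite("pics/w1.png",i[...,::-1])
E
```

```text
[441.38289585  58.90444592 270.5945082 ] [ 0.0652481   0.03165714 -0.18013941]
```

View pics/w1.png

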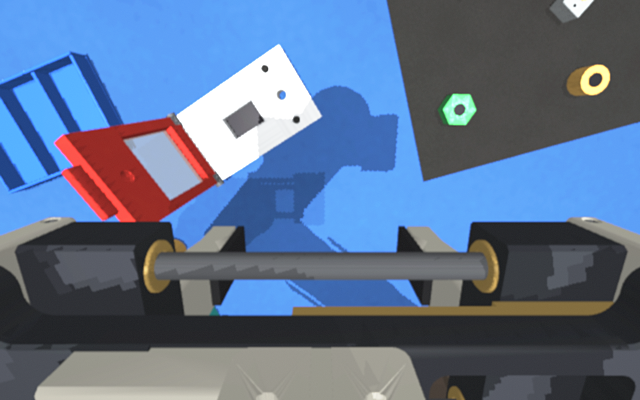

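The wrist view shows the jig top with its lock hole at (281,95), bumpers at (265,69) and (296,119), and pocket at (242,120). The red lid leans open with its lip at about (90,195). The block is at the upper right edge (572,8). I'll measure the jig from its features and move over to the block.

```bash
python3 - <<'E'
from h import *
i=cv2.imread("pics/w1.png");w=np.load("w1.npy");c=cam("wrist",dict(ee_pos=w[:3],eef_rot=w[3:]))
hsv=cv2.cvtColor(i,cv2.COLOR_BGR2HSV)
white=((hsv[...,1]<40)&(hsv[...,2]>170)).astype(np.uint8)
white[:, :165]=0;white[190:]=0;white[:,330:]=0
cs,h=cv2.findContours(white,cv2.RETR_CCOMP,cv2.CHAIN_APPROX_NONE)
k=max(range(len(cs)),key=lambda j:cv2.contourArea(cs[j]))
def rect(pts,z):
    q=np.array([onz(c,p,z)[:2] for p in pts]);r=cv2.minAreaRect(q.astype(np.float32));return r
print("jig top",rect(cs[k][:,0],30))
for j in range(len(cs)):
    if h[0][j][3]==k and cv2.contourArea(cs[j])>8:
        p=cs[j][:,0];m=cv2.minAreaRect(p);print("hole",m,"z30",np.round(np.array(onz(c,m[0],30)[:2]),1),"z36",onz(c,m[0],36)[:2].round(1),rect(p,30))
# block in top image
a=cv2.imread("pics/t0.png");ct=cam("top");g=cv2.cvtColor(a,cv2.COLOR_BGR2GRAY)
m=np.zeros_like(g);m[155:185,405:434]=(g[155:185,405:434]>90)
x=max(cv2.findContours(m,0,1)[0],key=cv2.contourArea)[:,0]
q=np.array([onz(ct,p,24)[:2] for p in x]);print("block",cv2.minAreaRect(q.astype(np.float32)))
E
```

```text
jig top ((533.5089721679688, 128.96092224121094), (101.43040466308594, 163.42062377929688), 15.522578239440918)
hole ((296.2500305175781, 119.25), (7.77817440032959, 8.485280990600586), 45.0) z30 [512.2  70.1] z36 [512.2  69.7] ((512.2003173828125, 70.18119812011719), (9.881631851196289, 11.053045272827148), 27.416507720947266)
hole ((243.7122039794922, 119.85411834716797), (25.90581703186035, 35.02178192138672), 55.491477966308594) z30 [530.6 136.1] z36 [530.3 134.7] ((530.565185546875, 136.19174194335938), (31.83399200439453, 46.840415954589844), 15.969103813171387)
hole ((281.5, 94.5), (9.899494171142578, 9.899494171142578), 45.0) z30 [546.7  79. ] z36 [546.1  78.4] ((546.6666259765625, 79.0340576171875), (12.103227615356445, 12.69831657409668), 26.51167869567871)
hole ((264.5000305175781, 68.0000228881836), (7.77817440032959, 6.363961219787598), 45.0) z30 [582.4  89.6] z36 [581.3  88.8] ((582.410888671875, 89.58201599121094), (9.317575454711914, 7.842398166656494), 29.456499099731445)
block ((552.9119873046875, -302.5973205566406), (33.449771881103516, 49.677757263183594), 34.98402404785156)
```

To row units: 46.4 mm is 0.7424, 26.8 mm is 0.4288, 0.17 rad is 0.85.

Emit:
{"op": "shift_gripper", "data": {
  "deltas": "0 0 0 0.4288 0.7424 0.3728 88;0 0 0 0.4288 0.7424 0.3728 88;0 0 0 0.4288 0.7424 0.3728 88;0 0 0 0.4288 0.7424 0.3728 88;0 0 0 0.4288 0.7424 0.3728 88;0 0 0 0.4288 0.7424 0.3728 88;0 0 0.85 0 0 0 88;0 0 0.85 0 0 0 88"
}}

```text
time: 2.7
ee_pos: [519.6, -248.6, 129.6]
eef_rot: [2.991, -0.96, -0.003]
ft_force: [0.2, 0.7, 0.4]
width: 87.5
grip_force: 0.0
```

Emit:
{"op": "shift_gripper", "data": {
  "deltas": "0 0 0.85 0 0 0 88;0 0 0.85 0 0 0 88;0 0 0 0 0 0 88"
}}

```text
time: 3.08
ee_pos: [520.0, -247.9, 130.6]
eef_rot: [-2.792, 1.441, 0.001]
ft_force: [1.4, 0.4, 0.5]
width: 87.6
grip_force: 0.0
```

```bash
python3 - <<'E'
from h import *
s=read_state();print(s["joint_positions"].round(2),s["dq"].round(3))
i=get_image("wrist");np.save("w2.npy",np.r_[s["ee_pos"],s["eef_rot"]]);i=i[...,::-1].copy()
cv2.imwrite("pics/w2.png",i)
print(proj(cam("wrist",s),[553,-302.6,24]))
E
```

```text
[-0.11  0.28 -0.34 -0.   -0.95  0.72] [-0.005 -0.001  0.002  0.002 -0.     0.097]
[325.37248593 124.01266212]
```

View pics/w2.png

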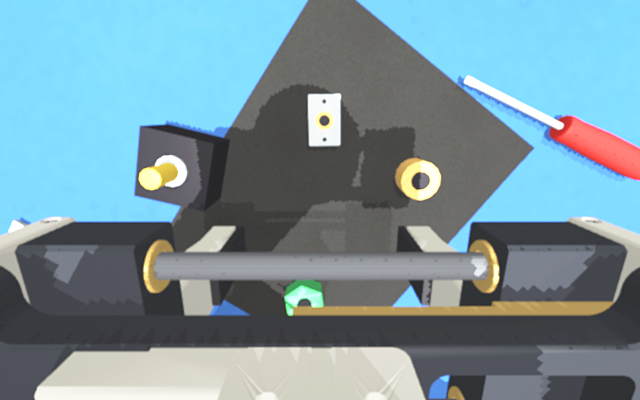

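The block's top face is centred at about (324,120), square to the tool. The pin and rest are at the left: grip top (150,179), collar (170,171). The bushing is at (418,180) and the hex at (304,294).

```bash
python3 - <<'E'
from h import *
i=cv2.imread("pics/w2.png");w=np.load("w2.npy");s=dict(ee_pos=w[:3],eef_rot=w[3:]);c=cam("wrist",s)
hsv=cv2.cvtColor(i,cv2.COLOR_BGR2HSV)
m=np.zeros(i.shape[:2],np.uint8);m[80:160,295:355]=(hsv[80:160,295:355,2]>150)
x=max(cv2.findContours(m,0,1)[0],key=cv2.contourArea)[:,0]
print(cv2.minAreaRect(x))
r=cv2.minAreaRect(np.array([onz(c,p,24)[:2] for p in x],np.float32));print("block",r)
T=R.from_rotvec(s["eef_rot"]).as_matrix();print(T.round(3),tool(np.r_[r[0],41]-read_state()["ee_pos"]))
# pin: ray/plane with grip (yellow) 
y=((hsv[...,0]>18)&(hsv[...,0]<32)&(hsv[...,1]>120)&(hsv[...,2]>120)).astype(np.uint8);y[:,:130]=0;y[:,200:]=0;y[210:]=0
q=max(cv2.findContours(y,0,1)[0],key=cv2.contourArea)[:,0];print(cv2.minAreaRect(q),q.min(0),q.max(0))
wm=((hsv[...,1]<40)&(hsv[...,2]>180)).astype(np.uint8);u=cv2.bitwise_or(wm,y);u[:,:135]=0;u[:,195:]=0;u[210:]=0
q=max(cv2.findContours(wm*0+((wm>0)&(np.indices(wm.shape)[1]<195)&(np.indices(wm.shape)[1]>135)&(np.indices(wm.shape)[0]<210)&(np.indices(wm.shape)[0]>140)).astype(np.uint8),0,1)[0],key=cv2.contourArea)[:,0]
print("collar px",q.min(0),q.max(0))
for uv in((150,179),(151,178)):print("griptop",onz(c,uv,80))
(uv,rad)=cv2.minEnclosingCircle(q);print(uv,rad,"collar",onz(c,uv,50))
E
```

```text
((324.0, 119.0), (52.0, 32.0), 90.0)
block ((556.1197509765625, -304.73150634765625), (27.88666343688965, 43.63796615600586), 36.326759338378906)
[[ 0.579 -0.815 -0.   ]
 [-0.815 -0.579  0.   ]
 [-0.     0.    -1.   ]] [67.13347182  3.4506829  89.59909718]
((158.08489990234375, 176.4031982421875), (22.970169067382812, 39.2449951171875), 78.11134338378906) [139 163] [177 189]
collar px [155 155] [186 186]
griptop [ 635.05038159 -199.50667844   80.        ]
griptop [ 634.79846245 -200.58304884   80.        ]
(169.77906799316406, 170.7093048095703) 17.332508087158203 collar [ 635.70893486 -199.55377444   50.        ]
```

To row units: 30 mm is 0.48, 13 mm is 0.208, -0.01 rad is -0.05.

Emit:
{"op": "shift_gripper", "data": {
  "deltas": "0 0 -0.05 0.544 0.0288 0.16 88;0 0 0 0.528 0.0272 0.32 88;0 0 0 0 0 0.64 80;0 0 0 0 0 0.48 60;0 0 0 0 0 0.208 50;0 0 0 0 0 0 20;0 0 0 0 0 0 20;0 0 0 0 0 0 20",
  "squeeze": 40
}}

```text
time: 4.12
ee_pos: [556.6, -306.0, 19.2]
eef_rot: [-2.797, 1.43, -0.004]
ft_force: [-0.4, 1.3, -0.8]
width: 35.8
grip_force: 0.0
```

To row units: 2.2 mm is 0.0352.

Emit:
{"op": "shift_gripper", "data": {
  "deltas": "0 0 0 0 0 0.0352 36;0 0 0 0 0 0 20;0 0 0 0 0 0 20;0 0 0 0 0 0 20",
  "squeeze": 40
}}

```text
time: 4.62
ee_pos: [555.9, -305.9, 15.8]
eef_rot: [-2.797, 1.431, -0.001]
ft_force: [0.6, 1.5, 1.9]
width: 27.3
grip_force: 40.0
```

Emit:
{"op": "shift_gripper", "data": {
  "deltas": "0 0 0 0 0 -0.64 20;0 0 0 0 0 -0.864 20;0 0 0.8825 0 0 0 20;0 0 0.8825 0 0 0 20;0 0 0 -0.48 -0.096 0 20;0 0 0 -0.864 -0.192 0 20;0 0 0 -0.864 -0.192 0 20;0 0 0 -0.864 -0.192 0 20"
}}

```text
time: 5.62
ee_pos: [543.8, -108.2, 109.2]
eef_rot: [2.501, -1.9, -0.001]
ft_force: [0.8, 0.6, -1.6]
width: 27.1
grip_force: 40.0
```

Emit:
{"op": "shift_gripper", "data": {
  "deltas": "0 0 0 -0.864 -0.192 0 20;0 0 0 -0.864 -0.192 0 20;0 0 0 -0.864 -0.192 0 20;0 0 0 -0.864 -0.192 0 20;0 0 0 -0.4 -0.08 0 20;0 0 0 0 0 0 20;0 0 0 0 0 0 20"
}}

```text
time: 6.5
ee_pos: [530.4, 136.2, 109.2]
eef_rot: [2.501, -1.899, -0.001]
ft_force: [-0.1, 0.0, -1.1]
width: 27.3
grip_force: 40.0
```

```bash
python3 - <<'E'
from h import *
s=read_state();print(s["ee_pos"],tool(np.array([530.6,136.2,100])-s["ee_pos"]))
i=get_image("wrist");np.save("w3.npy",np.r_[s["ee_pos"],s["eef_rot"]])
cv2.imwrite("pics/w3.png",i[...,::-1]);c=cam("wrist",s)
print(proj(c,[546.7,79,30]),proj(c,s["ee_pos"]),R.from_rotvec(s["eef_rot"]).as_matrix().round(3))
E
```

```text
[530.35412468 136.19445676 109.19340626] [ 0.05846106 -0.24800699  9.19316479]
[319.7815774  130.96231641] [320.37452483 243.70979444] [[ 0.269 -0.963 -0.001]
 [-0.963 -0.269 -0.001]
 [ 0.     0.001 -1.   ]]
```

View pics/w3.png

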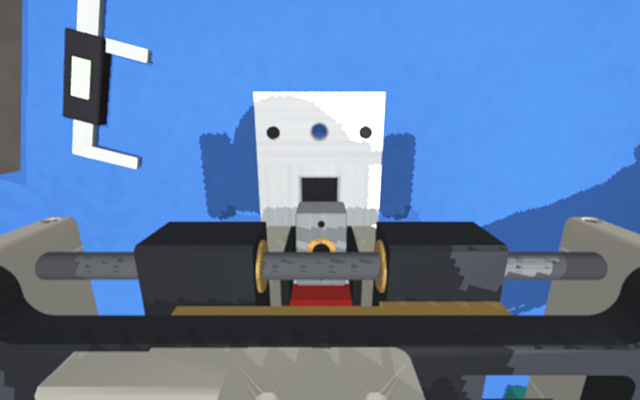

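Holding the block over the jig: its front edge is near row 204, columns 297–346, the pocket's front is at rows 178–202, and the lock hole is at (319,131), where predicted. I'll check the block's offset in the hand.

```bash
python3 - <<'E'
from h import *
i=cv2.imread("pics/w3.png");w=np.load("w3.npy");s=dict(ee_pos=w[:3],eef_rot=w[3:]);c=cam("wrist",s)
T=R.from_rotvec(w[3:]).as_matrix()
for z in(16,-8):
  print([proj(c,w[:3]+T@[22,y,z]).round(1) for y in(-14,14)])
print(i[196:236,312].mean(1).round());print(i[207,285:360].mean(1).round());print(i[165:200,330].mean(1).round())
J=R.from_euler("z",105.6,degrees=True).as_matrix();P=np.array([530.6,136.2,30])
print([proj(c,P+J@[-23.5,y,0]).round(1) for y in(-15.5,15.5)],[proj(c,P+J@[-60,y,6]).round(1) for y in(-36,36)])
print(i[182,290:350].mean(1).round())
E
```

```text
[array([297.4, 199.4]), array([343.3, 199.4])]
[array([294., 212.]), array([346.6, 211.9])]
[ 43.  42.  42.  37.  47.  78. 104. 114. 115. 116. 117. 120. 119. 118.
 116. 115. 123. 149. 171. 178. 180. 181. 180. 180. 180. 181. 181. 181.
 182. 179. 163. 148. 145. 145. 145. 147. 145. 146. 146. 146.]
[188. 191. 200. 202. 201. 205. 220. 222. 202. 191. 197. 200. 165. 126.
 115. 116. 116. 115. 116. 115. 114. 117. 117. 118. 119. 119. 119. 120.
 118. 118. 117. 118. 116. 116. 116. 115. 115. 115. 115. 115. 115. 116.
 116. 117. 118. 118. 119. 121. 121. 119. 119. 118. 117. 118. 116. 117.
 116. 115. 112. 140. 208. 231. 229. 208. 196. 205. 210. 213. 223. 223.
 203. 191. 191. 193. 204.]
[232. 232. 232. 232. 232. 232. 232. 232. 233. 231. 223. 195. 143.  68.
  36.  41.  43.  44.  43.  44.  44.  42.  43.  41.  43.  42.  44.  42.
  41.  41.  41.  42.  41.  40.  36.]
[array([301. , 176.1]), array([339.1, 176. ])] [array([272.7, 130.7]), array([367.1, 130.5])]
[223. 225. 227. 229. 231. 231. 230. 227. 211. 193. 165. 116.  64.  42.
  42.  44.  45.  44.  43.  43.  44.  44.  42.  46.  43.  45.  44.  44.
  44.  44.  44.  43.  43.  43.  44.  42.  42.  44.  44.  45.  44.  44.
  44.  44.  43.  39.  58. 119. 174. 195. 210. 224. 229. 230. 231. 230.
 229. 231. 232. 231.]
```

Emit:
{"op": "shift_gripper", "data": {
  "deltas": "0 0 0 0.008 -0.008 0.64 20;0 0 0 0 0 0.272 20;0 0 0 0 0 0.08 20;0 0 0 0 0 0.08 20;0 0 0 0 0 0.064 20;0 0 0 0 0 0.032 20;0 0 0 0 0 0 20"
}}

```text
time: 7.42
ee_pos: [531.5, 136.4, 36.7]
eef_rot: [-2.502, 1.899, -0.0]
ft_force: [-0.5, -0.6, -1.9]
width: 27.2
grip_force: 40.0
```

To row units: 3 mm is 0.048, -25 mm is -0.4.

Emit:
{"op": "shift_gripper", "data": {
  "deltas": "0 0 0 0 0 0.048 20;0 0 0 0 0 0 20;0 0 0 0 0 0 40;0 0 0 0 0 0 50;0 0 0 0 0 -0.4 50;0 0 0 0 0 0 0;0 0 0 0 0 0 0;0 0 0 0 0 0 0"
}}

```text
time: 8.43
ee_pos: [531.0, 136.1, 58.0]
eef_rot: [2.501, -1.899, -0.001]
ft_force: [0.4, -0.3, -0.2]
width: 25.7
grip_force: 0.0
```

Emit:
{"op": "shift_gripper", "data": {
  "deltas": "0 0 0 0 0 0 0;0 0 0 0 0 0.128 0;0 0 0 0 0 0.096 0;0 0 0 0 0 0.064 0;0 0 0 0 0 0.032 0"
}}

```text
time: 9.05
ee_pos: [531.3, 136.2, 38.2]
eef_rot: [2.502, -1.899, -0.0]
ft_force: [-5.0, -1.3, 17.1]
width: 0.3
grip_force: 8.4
```

The block is seated: its top is at 38 under 17 N. Next I'll go over and behind the lid, keeping the fingers closed.

Emit:
{"op": "shift_gripper", "data": {
  "deltas": "0 0 0 0 0 -0.64 0;0 0 0 0 0 -0.8 0;0 0 0 0 0 -0.8 0;0 0 0 0 0 -0.768 0;0 0 0 -0.72 0 0 0;0 0 0 -0.72 0 0 0;0 0 0 -0.72 0 0 0;0 0 0 -0.64 0 0 0",
  "squeeze": 20
}}

```text
time: 10.05
ee_pos: [483.8, 306.4, 226.7]
eef_rot: [-2.502, 1.899, 0.0]
ft_force: [0.7, 0.4, 0.1]
width: 0.4
grip_force: 0.0
```

Emit:
{"op": "shift_gripper", "data": {
  "deltas": "0 0 0 0 0 0.56 0;0 0 0 0 0 0.4 0;0 0 0 0 0 0 0"
}}

```text
time: 10.42
ee_pos: [483.4, 304.1, 164.8]
eef_rot: [2.499, -1.897, -0.001]
ft_force: [-0.3, -0.0, 0.9]
width: 0.2
grip_force: 0.0
```

```bash
python3 - <<'E'
from h import *
i=get_image("wrist");j=get_image("side")
cv2.imwrite("pics/s4.png",np.hstack([cv2.resize(i,(440,275)),cv2.resize(j[90:230,250:430],(353,275))])[...,::-1])
E
```

```text
(no output)
```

View pics/s4.png

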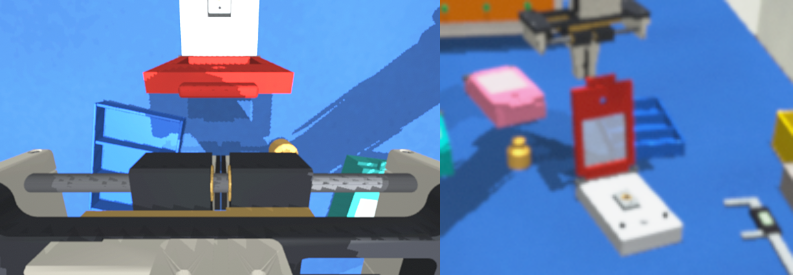

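Left: the wrist view shows the fingers behind the upright red lid, with its lip at (220,90). Right: the side view shows the block seated in the pocket at (626,200). Now I'll push the lid over.

Emit:
{"op": "shift_gripper", "data": {
  "deltas": "0 0 0 0.432 0 -0.032 0;0 0 0 0.432 0 -0.032 0;0 0 0 0.432 0 -0.016 0;0 0 0 0.304 0 0 0;0 0 0 0.304 0 0.016 0;0 0 0 0.32 0 0.096 0"
}}

```text
time: 11.28
ee_pos: [522.5, 170.4, 165.0]
eef_rot: [-2.501, 1.898, -0.001]
ft_force: [1.4, 1.7, 0.2]
width: 0.3
grip_force: 1.0
```

Emit:
{"op": "shift_gripper", "data": {
  "deltas": "0 0 0 0.32 0 0.112 0;0 0 0 0.272 0 0.192 0;0 0 0 0.272 0 0.192 0;0 0 0 0.208 0 0.272 0;0 0 0 0.192 0 0.272 0"
}}

```text
time: 11.9
ee_pos: [542.8, 93.5, 98.1]
eef_rot: [2.501, -1.899, -0.001]
ft_force: [-0.1, 1.5, 0.7]
width: 0.4
grip_force: 0.4
```

Emit:
{"op": "shift_gripper", "data": {
  "deltas": "0 0 0 0.096 0 0.208 0;0 0 0 0.08 0 0.208 0;0 0 0 0.048 0 0.176 0;0 0 0 0.032 0 0.144 0;0 0 0 0 0 0.08 0;0 0 0 0 0 0.032 0;0 0 0 0 0 0 0"
}}

```text
time: 12.78
ee_pos: [547.4, 79.6, 46.8]
eef_rot: [-2.502, 1.899, -0.0]
ft_force: [-0.7, 0.0, 0.5]
width: 0.4
grip_force: 0.5
```

To row units: -50 mm is -0.8, -40 mm is -0.64.

Emit:
{"op": "shift_gripper", "data": {
  "deltas": "0 0 0 0 0 -0.64 0;0 0 0 0 0 -0.8 0;0 0 0 0 0 0 0"
}}

```text
time: 13.15
ee_pos: [550.0, 81.1, 141.0]
eef_rot: [-2.497, 1.894, -0.006]
ft_force: [-0.6, 0.5, 0.7]
width: 0.6
grip_force: 0.0
```

```bash
python3 - <<'E'
from h import *
i=get_image("wrist");j=get_image("side")
cv2.imwrite("pics/s5.png",np.hstack([cv2.resize(i,(440,275)),cv2.resize(j[90:230,250:430],(353,275))])[...,::-1])
E
```

```text
(no output)
```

View pics/s5.png

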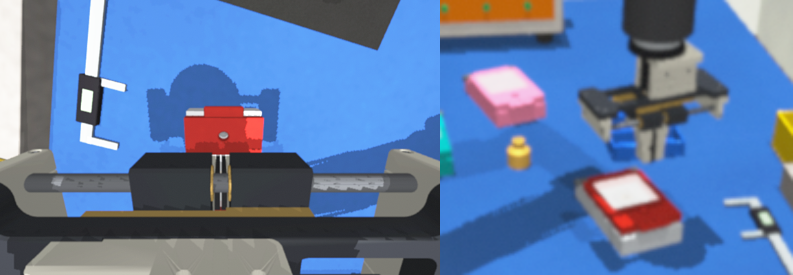

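The lid is down over the jig, as both views show, with the lid hole at about (222,135) in the left view. Next I'll move to the pin.

To row units: 58 mm is 0.928, -2 mm is -0.032.

Emit:
{"op": "shift_gripper", "data": {
  "deltas": "0 0 0 0.928 -0.032 -0.048 50;0 0 0 0.928 -0.032 -0.048 50;0 0 0 0.928 -0.016 -0.048 50;0 0 0 0.912 -0.016 0 50;0 0 0 0 0 0 50;0 0 0 0 0 0 50"
}}

```text
time: 14.0
ee_pos: [614.3, -141.4, 144.0]
eef_rot: [2.5, -1.901, -0.003]
ft_force: [0.0, 0.0, -0.7]
width: 48.9
grip_force: 0.0
```

```bash
python3 - <<'E'
from h import *
s=read_state();i=get_image("wrist")[...,::-1].copy();np.save("w6.npy",np.r_[s["ee_pos"],s["eef_rot"]]);cv2.imwrite("pics/w6.png",i)
c=cam("wrist",s);hsv=cv2.cvtColor(i,cv2.COLOR_BGR2HSV)
print(s["ee_pos"],proj(c,[635.4,-199.6,80]),proj(c,[635.4,-199.6,50]))
u,v=proj(c,[635.4,-199.6,65]).astype(int)
def big(m):
    z=np.zeros(m.shape,np.uint8);z[max(v-50,0):v+50,u-45:u+45]=m[max(v-50,0):v+50,u-45:u+45]
    return max(cv2.findContours(z,0,1)[0],key=cv2.contourArea)[:,0]
y=big((hsv[...,0]>18)&(hsv[...,0]<32)&(hsv[...,1]>120)&(hsv[...,2]>100));w=big((hsv[...,1]<60)&(hsv[...,2]>150))
print(y.min(0),y.max(0),cv2.minAreaRect(y));print(w.min(0),w.max(0))
e=cv2.fitEllipse(cv2.convexHull(w));print(e,onz(c,e[0],50))
E
```

```text
[ 614.31141006 -141.41440048  144.03397516] [313.65435803 128.88464706] [314.40718037 127.1265753 ]
[304 120] [322 139] ((313.0, 129.5), (19.0, 18.0), 90.0)
[290  87] [349 137]
((359.09136962890625, 70.5157470703125), (31.96332550048828, 48.905067443847656), 0.0) [ 612.76751806 -251.11687656   50.        ]
```

```bash
python3 - <<'E'
import cv2
i=cv2.imread("pics/w6.png");cv2.imwrite("pics/c6.png",cv2.resize(i[60:220,220:420],None,fx=3,fy=3))
E
```

```text
(no output)
```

View pics/c6.png

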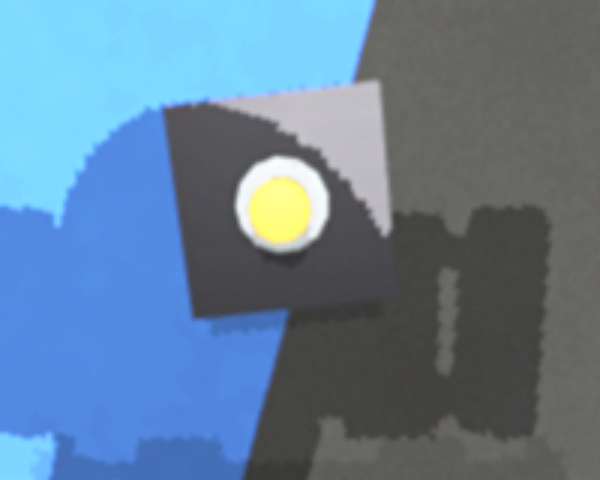

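The pin's grip top is at picture (313,130) and its collar at (314,128), upright within a pixel of prediction. Descending to grasp.

Emit:
{"op": "shift_gripper", "data": {
  "deltas": "0 0 0 0.496 -0.04 0 50;0 0 0 0.48 -0.0384 0.32 50;0 0 0 0 0 0.64 50;0 0 0 0 0 0.352 40;0 0 0 0 0 0.144 30;0 0 0 0 0 0 25",
  "squeeze": 60
}}

```text
time: 14.8
ee_pos: [636.3, -197.8, 54.5]
eef_rot: [2.503, -1.898, -0.001]
ft_force: [-0.4, -0.5, 0.2]
width: 27.0
grip_force: 0.0
```

```bash
python3 -c "
from h import *
s=read_state();print(s['ee_pos'],tool(np.array([635.4,-198.9,52])-s['ee_pos']))"
```

```text
[ 636.25439313 -197.81237384   54.49923225] [0.81676209 1.11498641 2.49975702]
```

To row units: 1.5 mm is 0.024, 0.5 mm is 0.008.

Emit:
{"op": "shift_gripper", "data": {
  "deltas": "0 0 0 0.008 0.008 0.024 22;0 0 0 0 0 0 10;0 0 0 0 0 0 10;0 0 0 0 0 0 10;0 0 0 0 0 0 10",
  "squeeze": 60
}}

```text
time: 15.42
ee_pos: [636.4, -199.4, 54.0]
eef_rot: [-2.502, 1.899, -0.002]
ft_force: [-1.0, 2.0, 6.5]
width: 15.1
grip_force: 60.0
```

To row units: -48 mm is -0.768, 2 mm is 0.032.

Emit:
{"op": "shift_gripper", "data": {
  "deltas": "0 0 0 0 0 -0.32 10;0 0 0 0 0 -0.928 10;0 0 0 -0.64 0.032 0 10;0 0 0 -0.896 0.032 0 10;0 0 0 -0.896 0.032 0 10;0 0 0 -0.896 0.032 0 10;0 0 0 -0.896 0.032 0 10;0 0 0 -0.768 0.032 0 10"
}}

```text
time: 16.42
ee_pos: [539.6, 99.5, 131.1]
eef_rot: [-2.502, 1.899, -0.0]
ft_force: [1.4, 0.7, -0.4]
width: 15.1
grip_force: 60.0
```

Emit:
{"op": "shift_gripper", "data": {
  "deltas": "0 0 0 -0.48 0 0 10;0 0 0 0 0 0 10;0 0 0 0 0 0 10;0 0 0 0 0 0 10"
}}

```text
time: 16.92
ee_pos: [532.5, 125.9, 130.9]
eef_rot: [2.501, -1.901, -0.0]
ft_force: [-0.4, -1.2, -0.2]
width: 14.7
grip_force: 60.0
```

```bash
python3 - <<'E'
from h import *
s=read_state();i=get_image("wrist")[...,::-1].copy();np.save("w7.npy",np.r_[s["ee_pos"],s["eef_rot"]]);cv2.imwrite("pics/w7.png",i)
c=cam("wrist",s);print(s["ee_pos"],proj(c,[546.7,79,50]),proj(c,s["ee_pos"]-[0,0,48]))
cv2.imwrite("pics/c7.png",cv2.resize(i[80:280,200:440],None,fx=3,fy=3))
E
```

```text
[532.54958284 125.92856335 130.93271741] [319.0089832  144.25631486] [320.42118058 216.08954588]
```

View pics/c7.png

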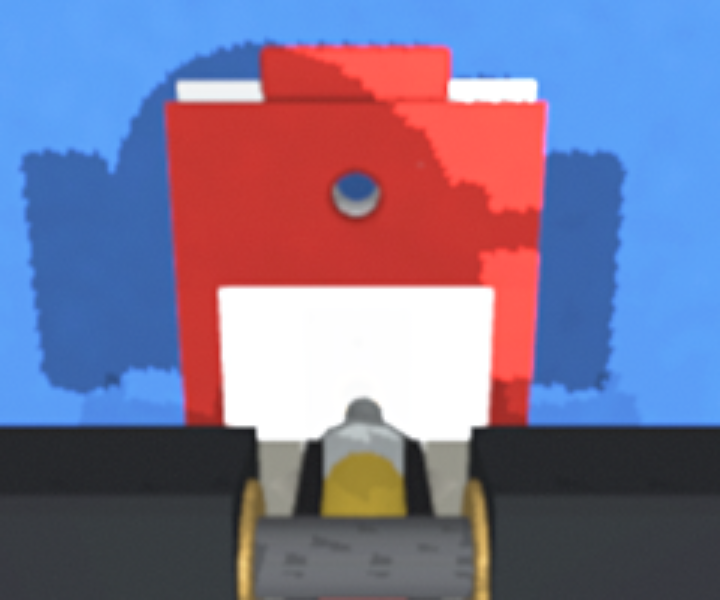

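The lid hole is at (319,144.7) in the picture, as predicted, and the pin tip's centre is at about (321,218). Working out the offset.

```bash
python3 - <<'E'
from h import *
i=cv2.imread("pics/w7.png");w=np.load("w7.npy");s=dict(ee_pos=w[:3],eef_rot=w[3:]);c=cam("wrist",s)
red=cv2.inRange(cv2.cvtColor(i,cv2.COLOR_BGR2HSV),(0,120,100),(8,255,255))|cv2.inRange(cv2.cvtColor(i,cv2.COLOR_BGR2HSV),(172,120,100),(180,255,255))
cr=(255-red[125:165,300:340]);x=max(cv2.findContours(cr,0,1)[0],key=cv2.contourArea);print(cv2.fitEllipse(x))
uv=np.array(cv2.fitEllipse(x)[0])+[300,125];h=onz(c,uv,48.5);p=onz(c,(321.3,217.5),w[2]-48)
print(uv,h,p,"hole-pin",tool(h-p,s),"jighole-pin",tool(np.array([546.9,79.1,30])-p,s))
E
```

```text
((18.2469482421875, 19.415529251098633), (14.464072227478027, 15.044181823730469), 96.56558227539062)
[318.24694824 144.41552925] [547.22502276  79.42695605  48.5       ] [531.63560466 126.81245965  82.93271741] hole-pin [49.82554709 -2.35267657 34.4370107 ] jighole-pin [50.05177845 -1.95731284 52.93714711]
```

The manual's scale: shifts go in shares of 62.5 mm and turns go in units of 0.2 rad. Converting my numbers, 25 mm is 0.4, 20 mm is 0.32.

Emit:
{"op": "shift_gripper", "data": {
  "deltas": "0 0 0 0.4 -0.0176 0 10;0 0 0 0.4 -0.0176 0 10;0 0 0 0 0 0.32 10;0 0 0 0 0 0.16 10;0 0 0 0 0 0 10"
}}

```text
time: 17.6
ee_pos: [547.5, 78.7, 100.3]
eef_rot: [2.5, -1.899, -0.001]
ft_force: [-0.6, 0.6, -0.4]
width: 14.8
grip_force: 60.0
```

Emit:
{"op": "shift_gripper", "data": {
  "deltas": "0 0 0 0 0 0.08 10;0 0 0 0 0 0.064 10;0 0 0 0 0 0.064 10"
}}

```text
time: 17.98
ee_pos: [548.1, 79.4, 88.0]
eef_rot: [-2.502, 1.899, -0.0]
ft_force: [-0.8, -0.3, -1.1]
width: 14.6
grip_force: 60.0
```

To row units: 4 mm is 0.064.

Emit:
{"op": "shift_gripper", "data": {
  "deltas": "0 0 0 0 0 0.064 10;0 0 0 0 0 0.064 10;0 0 0 0 0 0.064 10"
}}

```text
time: 18.35
ee_pos: [548.0, 79.2, 75.8]
eef_rot: [-2.502, 1.9, -0.0]
ft_force: [-1.1, -0.2, -0.8]
width: 14.5
grip_force: 60.0
```

Emit:
{"op": "shift_gripper", "data": {
  "deltas": "0 0 0 0 0 0.064 10;0 0 0 0 0 0.064 10;0 0 0 0 0 0.064 10"
}}

```text
time: 18.73
ee_pos: [548.0, 79.2, 63.8]
eef_rot: [-2.502, 1.9, -0.0]
ft_force: [0.3, 0.7, -0.9]
width: 14.4
grip_force: 60.0
```

To row units: 4 mm is 0.064, 3 mm is 0.048.

Emit:
{"op": "shift_gripper", "data": {
  "deltas": "0 0 0 0 0 0.064 10;0 0 0 0 0 0.048 10;0 0 0 0 0 0.032 10"
}}

```text
time: 19.1
ee_pos: [548.0, 79.1, 55.2]
eef_rot: [2.502, -1.899, 0.0]
ft_force: [-2.6, -1.2, 5.0]
width: 14.9
grip_force: 60.0
```

Emit:
{"op": "shift_gripper", "data": {
  "deltas": "0 0 0 0 0 0.032 10;0 0 0 0 0 0.016 10;0 0 0 0 0 0 10"
}}

```text
time: 19.48
ee_pos: [548.1, 78.8, 52.9]
eef_rot: [2.502, -1.899, 0.001]
ft_force: [-2.4, -3.7, 8.7]
width: 15.0
grip_force: 60.0
```

Force is rising as it reaches the bumpers. Pushing further toward about 25 N.

To row units: 1 mm is 0.016.

Emit:
{"op": "shift_gripper", "data": {
  "deltas": "0 0 0 0 0 0.016 10;0 0 0 0 0 0.016 10;0 0 0 0 0 0 10"
}}

```text
time: 19.85
ee_pos: [548.3, 78.8, 52.6]
eef_rot: [-2.503, 1.898, -0.002]
ft_force: [-9.1, -2.1, 24.9]
width: 14.8
grip_force: 60.0
```

Emit:
{"op": "shift_gripper", "data": {
  "deltas": "0 0 0 0 0 0.016 10;0 0 0 0 0 0 10;0 0 0 0 0 0 10"
}}

```text
time: 20.23
ee_pos: [548.3, 78.8, 52.4]
eef_rot: [-2.503, 1.898, -0.003]
ft_force: [-11.8, -2.6, 33.2]
width: 14.9
grip_force: 60.1
```

Emit:
{"op": "shift_gripper", "data": {
  "deltas": "0 0 0 0 0.008 -0.0064 10;0 0 0 0 0 0 10;0 0 0 0 0 0 10;0 0 0 0 0 0 10"
}}

```text
time: 20.72
ee_pos: [548.3, 78.8, 52.6]
eef_rot: [-2.502, 1.898, -0.003]
ft_force: [-8.4, -2.0, 28.9]
width: 15.2
grip_force: 60.0
```

```bash
python3 -c "
from plant import *
print(close_job())"
```

```text
the job is handed in; nothing more can be done
None
```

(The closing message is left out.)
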